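Put the setting plate and the blade dispenser home in the cut-out tray

ROBOT

A 6-joint arm with a two-finger parallel gripper is mounted at the origin on a cart in front of the work surface, level with it; the furniture and walls round the work are solid. World frame = base frame: x ahead of the robot, y to its left, z up, the work surface at z = 0. Lengths are in m, angles in rad, forces in N, time in s.
With the tool pointing down it reaches from about 0.4 to 0.825 m from the base axis. Payload 7 kg.
Tool frame: the origin (TCP) lies on the centre line of the jaws, within the pads' length; the fingertips stand 19 mm ahead of it and the grasp point (between the pads) is the TCP; z points along the fingers, y is the line along which they close (so a half turn about z gives the same grasp; the last joint's range is limited). The gripper opens to 88 mm and grips with 3 to 60 N. Pads are 19 mm wide; open, the fingers measure 130 mm over their backs; the gripper's body (78 mm by 193 mm) begins 47 mm behind the grasp point.
Start: joints at [-0.9, 0.359, 0.012, 0, -1.224, -0.288], TCP at [0.252, -0.626, 0.246] pointing down, gripper open.
Joint ranges: [-3.07, 3.07], [-1.43, 2.12], [-1.02, 1.25], [-3.03, 1.67], [-3.05, -0], [-3.03, 3.03]. Speed limits (rad/s): [2.39, 2.39, 3.01, 3.14, 3.14, 3.14].

INTERFACE

Orientations are given as [roll, pitch, yaw] about the fixed x, y, z axes, in that order (R = Rz(yaw) Ry(pitch) Rx(roll)).
In Python, from station import arm, imaging, models gives the robot as it stands.
- The arm moves only by the tool play_rows, never from a script. Its arguments are lists of equal length, an entry for each row: "travel": the shift along the tool's x, y, z in units of 25 mm (1.0 is 25 mm), a list of three; "twist": the turn about the tool's z in units of 0.15 rad (1.0 is 0.15 rad). A call has 1 to 8 rows; each row shifts and turns the commanded pose from where the row before left it, along the tool's axes as they then stand; what a row does not reach is not made up. A row lasts 1/8 s, in which the tool goes at most 62.5 mm and 10.7 degrees, less where a joint would pass 70% of its speed; a pose out of reach is approached as far as the arm can. A call with a number of a shift or a turn outside -1 to 1 is refused whole. A call with a gripper value outside its range is refused whole. "fingers" is the opening, from 0 (shut) to 1 (fully open), set as the call begins (left out, the last holds). The fingers move at their own pace and stop on an object; "newtons" is the grip in N (left out, the last holds). Time passes only in rows, so rows that do not move let the fingers close. It gives the time, the measured TCP pose, the force, the opening and the grip force at its end, in the units of the state.
- arm.get_state(): the state, without advancing time (a new reading comes with each control period).
- imaging.grab_frame(name): name is "side" or "top"; returns a dict with "pixels" (400x640x3 uint8, red, green, blue), "fx", "fy", "cx", "cy" (pixels), "distortion" ([k1, k2, p1, p2, k3] as OpenCV has them; the pictures are not rectified), "R" (3x3) and "t" (3): a world point X has camera coordinates R X + t. Camera axes: x right, y down, z forward; pixel columns grow to the right and rows downward; lengths in m; the calibration is good to about 2 mm. A picture is of the moment at which its call begins. There is no depth.
- arm.job_done(): hands the job in; it is judged then, once.
Trained networks look in the newest picture that a camera, given by its name, has taken for a name from the list of things; names that differ only in an ending like _2 or _b are one class to them, and where a whole thing is asked for, a point or a joint stands for the part that bears it (a point fixed in the world has none). Each returns a list of dicts, best first, with "confidence" (0 to 1); they miss things now and then, are a little off and sometimes report something else, mostly with a low value. They report only what shows in the picture. A call takes as long as a camera call. They do not tell look-alikes from the thing itself.
- models.boxes_of(name, camera): "extent" ([centre column, centre row, width, height] in pixels, round what is visible of it).
- models.silhouettes(name, camera): "pixels" (400x640 bool, what is visible of it) and "extent" ([centre column, centre row, width, height] in pixels, round what is visible of it).
The state is a dict: "t": time; "q": joint angles; "qd": joint speeds; "joint_efforts": joint torques, N m; "eef_pos": TCP position; "ee_rot": TCP orientation; "force": force on the tool from outside, world axes, zero at the start; "moment": the same for the moment, N m; "width": finger opening in m; "gripper_force": force on a finger pad.
Only numpy, scipy, OpenCV 4.12 (cv2) and the standard library are available. Lean on these libraries where they do the work, as an engineer would, in place of code of your own. Each camera call takes 0.05 s, during which the arm holds its last target. There are 200 camera calls.

TASK

Put the two microtome tools away in the cut-out tray. The flat metal plate lies askew on the tray: without lifting it off the tray, push it round against the two small pegs at its corner until it drops into its pocket and lies flat on the pocket's floor. Also lay the blade dispenser from the bench flat in its own pocket, narrow nose in the narrow end, and leave the T-handle key, the jar and the dish where they are.

Things in the scene. Friction and masses are not known exactly. Their poses are not given: they have to be found in the camera images.
- tray: Fixed flat tray, grey deck with cut-out pockets and black floor, 212 (x) x 196 (y) mm; origin at the centre of its underside; at yaw 0 x points away from the robot, y left. Deck top 12 mm above the bench, all pockets 8 mm deep (floor 4 mm above the bench). The far half has the plate's pocket, the near half the dispenser's.
- plate: Loose flat aluminium plate, 80 (x) x 130 (y) x 12 mm, 0.33 kg, dark holes. Origin: underside of the corner that goes between the pegs; plate spans x 0..80, y 0..-130; corner (80, 0) is cut off at 45 deg, 25 mm legs. Starts on the deck over both pockets, origin near the pegs, 0.5 to 0.8 rad clockwise (from above) of home. Home: axes parallel to the tray's, top 4 mm above the deck.
- plate_far (a point): Point on the plate's underside at the square corner diagonally across from its origin, plate frame (80, -130, 0) mm
- plate_home_corner (a point): Pocket-floor point where the plate's origin belongs, tray frame (0, 70, 4) mm. The plate's pocket spans tray x -3..83, y -63..73 mm (3 mm play per side), its far left corner filled by a bevel. While being turned the plate may tip a few mm into the pocket before it falls in.
- plate_home_far (a point): Point on the tray's pocket floor where plate_far belongs, tray frame (80, -60, 4) mm
- dispenser: Loose slim blue and white blade dispenser lying flat on the bench right or left of the tray, 22 (x) x 106 (y) x 14 mm, 55 g; origin at the middle of its underside; solid body y -39..+53 mm, 12 mm high; thin nose at the -y end. Grip across its long sides near y +7. Home: axes parallel to the tray's.
- dispenser_nose (a point): Point on the dispenser's underside line, 50 mm from its origin toward the nose, dispenser frame (0, -50, 0) mm
- dispenser_home (a point): Pocket-floor point where the dispenser's origin belongs, tray frame (-54.5, 5, 4) mm. Its pocket spans tray x -68..-41, y -36.5..60.5 mm (2.5 mm play per side); finger scoops as deep open from both long sides over y -10..34, reaching x -98 and x -11.
- dispenser_home_nose (a point): Pocket-floor point where dispenser_nose belongs, tray frame (-54.5, -45, 4) mm, in the nose slot (tray x -61.5..-47.5, y -52..-36.5)
- t_key: Bystander: T-handle hex key lying on the bench beside the tray, 58 x 98 x 13 mm; origin at the middle of its underside
- jar: Bystander: staining jar with a dark lid, 62 x 62 x 92 mm, beyond the tray on the right; origin at the middle of its underside
- dish: Bystander: round clear dish, 60 mm across, 15 mm high, right of the tray, nearer the robot; origin at the middle of its underside
- peg_side (a point): Top of the steel peg beside the plate pocket's near left corner, tray frame (9, 76, 28) mm; 8 mm across, 16 mm tall above the deck; it reaches 1 mm over the pocket's left edge
- peg_near (a point): Top of the like peg on the robot's side of that corner, tray frame (-6, 64, 28) mm; reaches 1 mm over the pocket's near edge
There are look-alikes about, which are no part of the job. Of the things that look like the dispenser, take the one that is farthest from the robot's base at the start. Several things have the shape of the plate; the one meant has the colours described above.

How it is judged:
By the outcome, as a careful person would: the job done as asked, in the order asked, and still so for the second after the job is handed in, with the robot touching nothing.
It also fails if it takes over 72 s, if anything falls off the work surface, if the arm or the gripper's body presses on something with over 40 N, if the wrist force passes 120 N, or if a joint passes its speed limit or range.

## Working session

There is one attempt and no reset: what is moved stays moved. The work goes in short steps, Python scripts to look and compute and a tool call to move; the robot and the scene stay as the last step left them, time stands still between calls to the robot, and variables do not carry over. Pictures are saved under pics/ and viewed, at most 10 in all, crops included, and the job is handed in when it is done.

Besides the shell and the picture viewer there is one more tool, called after "Emit:" by a JSON object that holds its "api" and its "payload". play_rows: Moves the arm, as the interface text tells. Shifts and turns lie within -1 to 1; 1 stands for 25 mm of shift or 0.15 rad of turn. Its arguments: {"type":"object","properties":{"travel":{"type":"array","items":{"type":"array","items":{"type":"number"}}},"twist":{"type":"array","items":{"type":"number"}},"fingers":{"type":"number"},"newtons":{"type":"number"}},"required":["travel","twist"]}

```bash
ls; mkdir -p pics; python3 - <<'E'
from station import arm, imaging, models
import cv2
for c in ("top","side"):
    f=imaging.grab_frame(c); cv2.imwrite(f"pics/{c}0.png",f["pixels"][:,:,::-1])
    print(c,f["fx"],f["cx"],f["cy"],f["distortion"],f["R"],f["t"])
    for n in ("tray","plate","dispenser","t_key","jar","dish"):
        print(n,[([round(float(v)) for v in d["extent"]],round(float(d["confidence"]),2)) for d in models.boxes_of(n,c)])
print(arm.get_state())
E
```

```text
pics
top 433.28450005633056 315.9466507783433 201.46579542133938 [-0.0097832  0.         0.         0.         0.       ] [[ 0.01032532 -0.99955299  0.02805717]
 [-0.98634641 -0.01479284 -0.16401811]
 [ 0.16435984 -0.02598054 -0.98605824]] [0.00649197 0.55895219 1.13603879]
tray [([284, 218, 77, 77], 0.91)]
plate [([365, 171, 47, 46], 0.63)]
dispenser [([353, 226, 10, 34], 0.82), ([188, 238, 37, 11], 0.69)]
t_key []
jar [([419, 160, 32, 34], 0.73), ([282, 220, 73, 75], 0.43), ([187, 239, 39, 10], 0.36)]
dish [([363, 272, 23, 24], 0.69)]
side 513.2058316867398 330.30196604145675 204.43418509346182 [0.05759375 0.         0.         0.         0.        ] [[ 0.99867105  0.04922476  0.01526648]
 [ 0.0435505  -0.64762574 -0.76071299]
 [-0.02755895  0.7603669  -0.64890884]] [-0.54372059  0.03721936  1.51574867]
tray [([325, 203, 73, 46], 0.7)]
plate [([371, 258, 54, 38], 0.94), ([319, 200, 44, 32], 0.74)]
dispenser [([320, 202, 40, 33], 0.65), ([311, 246, 32, 10], 0.6), ([325, 204, 72, 47], 0.49)]
t_key [([320, 291, 18, 15], 0.46), ([327, 204, 74, 45], 0.46)]
jar [([385, 290, 30, 47], 0.64), ([320, 201, 43, 30], 0.27)]
dish [([271, 253, 23, 14], 0.71), ([325, 204, 73, 50], 0.68)]
{'t': 0.7, 'q': array([-8.99886443e-01,  3.58544097e-01,  1.19030417e-02, -4.11106575e-05,
       -1.22411740e+00, -2.88088456e-01]), 'qd': array([ 0.00110525, -0.00086616, -0.00041145,  0.00096049,  0.00063984,
       -0.00084916]), 'joint_efforts': array([ 9.22625441e-04, -5.82160342e+01,  2.93254441e+01,  7.00113282e+00,
        1.25656743e-02, -5.44680503e-06]), 'eef_pos': array([ 0.25211094, -0.62611272,  0.24559133]), 'ee_rot': array([-3.14156733e+00,  4.78326238e-05, -2.75878519e+00]), 'force': array([ 0.51498404,  0.32866045, -0.58911136]), 'moment': array([-0.06068588, -0.02243047, -0.06506986]), 'gripper_force': 0.0, 'width': 0.08766629068321803}
```

```bash
python3 - <<'E'
import cv2
a=cv2.imread("pics/top0.png")[130:300,160:460]; cv2.imwrite("pics/topc.png",cv2.resize(a,(795,450),interpolation=cv2.INTER_CUBIC))
a=cv2.imread("pics/side0.png")[120:330,220:460]; cv2.imwrite("pics/sidec.png",cv2.resize(a,(684,598),interpolation=cv2.INTER_CUBIC))
E
```

```text
(no output)
```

View pics/topc.png

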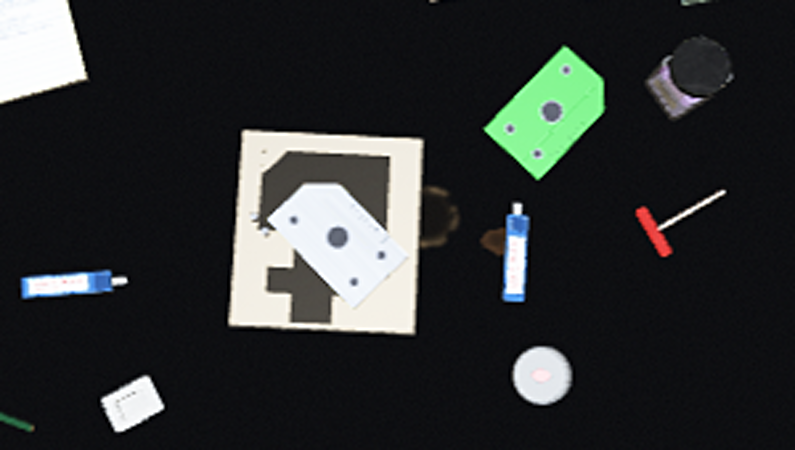

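View pics/sidec.png

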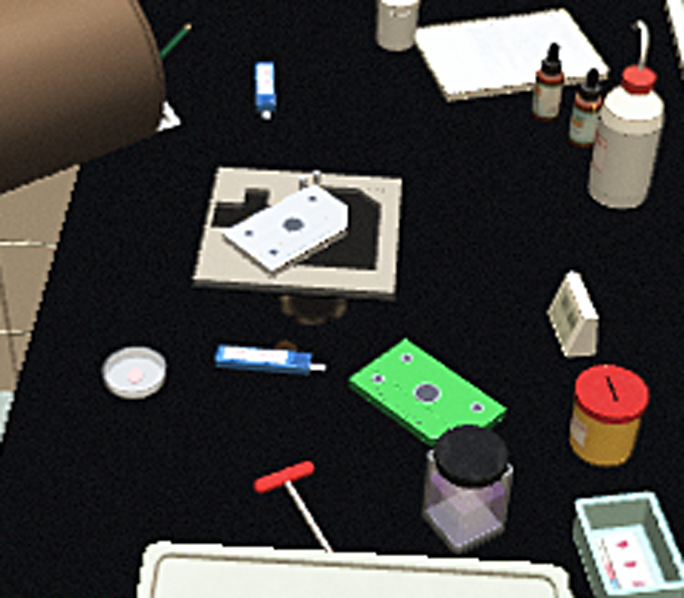

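Top view (crop at 2.65×, origin 160,130): tray at about crop (230–425, 130–333), pegs at (255–265, 215–232), silver plate askew over both pockets. The green plate at (545,112) is a decoy. Dispensers are at (75,283), left, and (515,255), right. The side view agrees.

```bash
cat > h.py <<'E'
from station import arm, imaging, models
import cv2, numpy as np
from scipy.optimize import least_squares
def cam(f):
    K=np.array([[f["fx"],0,f["cx"]],[0,f["fy"],f["cy"]],[0,0,1]]);return K,np.array(f["distortion"],float),np.array(f["R"]),np.array(f["t"])
def unproj(f,px,z):
    K,d,R,t=cam(f); u=cv2.undistortPoints(np.array(px,float).reshape(-1,1,2),K,d)[:,0]
    r=np.c_[u,np.ones(len(u))]@R; o=-R.T@t
    return (o+r*((z-o[2])/r[:,2])[:,None])[:,:2]
def proj(f,P):
    K,d,R,t=cam(f); return cv2.projectPoints(np.array(P,float).reshape(-1,1,3),cv2.Rodrigues(R)[0],t,K,d)[0][:,0]
def rot(a): return np.array([[np.cos(a),-np.sin(a)],[np.sin(a),np.cos(a)]])
def biggest(m):
    n,l,s,c=cv2.connectedComponentsWithStats(m.astype(np.uint8)); i=1+np.argmax(s[1:,4]); return l==i
def place(p,poly,z): return np.c_[np.array(poly)@rot(p[2]).T+p[:2],np.full(len(poly),z)]
def hullfit(fs,masks,poly,zs,p0):
    """pose (x,y,yaw) whose projected solid's hull matches mask outlines"""
    def res(p):
        out=[]
        for f,m in zip(fs,masks):
            c=max(cv2.findContours(m.astype(np.uint8),cv2.RETR_EXTERNAL,cv2.CHAIN_APPROX_NONE)[0],key=cv2.contourArea)
            c=cv2.convexHull(c)[:,0].astype(float)
            q=np.concatenate([c+(np.roll(c,-1,0)-c)*k for k in np.linspace(0,1,8)])
            h=cv2.convexHull(np.concatenate([proj(f,place(p,poly,z)) for z in zs]).astype(np.float32))
            out+=[cv2.pointPolygonTest(h,(float(a),float(b)),True)-0.5 for a,b in q]
        return np.array(out)
    r=least_squares(res,p0,loss="soft_l1",f_scale=.5,diff_step=1e-3,x_scale=[.01,.01,.05]); return r.x,np.sqrt(np.mean(r.fun**2))
TRAY=[(.106,.098),(.106,-.098),(-.106,-.098),(-.106,.098)]
PL=[(0,0),(.055,0),(.08,-.025),(.08,-.13),(0,-.13)]
DISP=[(-.011,.053),(.011,.053),(.011,-.039),(-.011,-.039)]
E
python3 - <<'E'
from h import *
ft=imaging.grab_frame("top");fs=imaging.grab_frame("side")
for f,pts in((ft,[(290,218),(300,180+50-10),(345,215),(188,238),(200,237),(355,230),(250,200)]),(fs,[(319,197),(305,190),(370,200),(250,216),(313,150)])):
    print([f["pixels"][r,c].tolist() for c,r in pts])
g=lambda f,x,y,s:unproj(f,[(x/s[2]+s[0],y/s[2]+s[1])],0.0)[0]
T=(160,130,2.65)
c=unproj(ft,[(160+a/2.65,130+b/2.65) for a,b in((242,130),(424,138),(414,334),(229,325))],.012);print("tray",c,np.linalg.norm(np.roll(c,1,0)-c,axis=1))
c=unproj(ft,[(160+a/2.65,130+b/2.65) for a,b in((268,216),(305,183),(340,183),(408,258),(355,307))],.024);print("plate",c,np.linalg.norm(np.roll(c,1,0)-c,axis=1))
c=unproj(ft,[(160+a/2.65,130+b/2.65) for a,b in((66,285),(515,257),(127,281),(518,205),(22,287),(513,301))],.01);print(c,np.linalg.norm(c,axis=1))
E
```

```text
[[108, 114, 128], [239, 243, 249], [12, 13, 16], [255, 255, 255], [60, 110, 188], [253, 250, 251], [207, 199, 182]]
[[238, 244, 251], [185, 178, 162], [8, 10, 14], [15, 15, 20], [255, 253, 253]]
tray [[0.6258501  0.19568629]
 [0.62029924 0.0017638 ]
 [0.41234267 0.01032126]
 [0.41936529 0.20194979]] [0.20657978 0.19400192 0.20813256 0.19175717]
plate [[0.53213699 0.16400906]
 [0.56758075 0.12645842]
 [0.56813525 0.08985618]
 [0.49018269 0.01769615]
 [0.43878812 0.07174102]] [0.1312532  0.05163633 0.03660644 0.10622463 0.07458049]
[[ 0.45871505  0.37249583]
 [ 0.494215   -0.09538597]
 [ 0.46370101  0.30966136]
 [ 0.54969796 -0.09881315]
 [ 0.45604353  0.41775561]
 [ 0.44791924 -0.09309486]] [0.59090832 0.50333582 0.55759195 0.55850863 0.61846217 0.45749131]
```

```bash
cat >> h.py <<'E'
def masks(f,roi):
    I=f["pixels"].astype(int); r=I[...,0];b=I[...,2]; M=np.zeros(r.shape,bool); x0,x1,y0,y1=roi; M[y0:y1,x0:x1]=1
    cream=biggest((r>110)&(r-b>8)&M); white=biggest((b>150)&(b-r>=0)&M)
    return cream,white
ROI={"top":(240,326,170,262),"side":(285,365,170,228)}
def fitplate(fr,p0,zs=(.012,.024)):
    return hullfit(list(fr.values()),[masks(f,ROI[c])[1] for c,f in fr.items()],PL,zs,p0)
E
python3 - <<'E'
from h import *
fr={c:imaging.grab_frame(c) for c in("top","side")}
for sel in(["top"],["side"],["top","side"]):
    s={c:fr[c] for c in sel}
    print(sel,"tray",hullfit(list(s.values()),[masks(s[c],ROI[c])[0] for c in s],TRAY,(0,.012),[.52,.102,-.037]))
    print("plate",fitplate(s,[.532,.164,-.8]))
f=fr["top"];I=f["pixels"].astype(int);m=np.zeros(I.shape[:2],bool);m[225:252,160:215]=1
m&=((I[...,2]>90)&(I[...,2]-I[...,0]>35))|(I.min(-1)>150)
m=cv2.morphologyEx(m.astype(np.uint8),cv2.MORPH_OPEN,np.ones((5,5)))
print(m.sum(),hullfit([f],[m],DISP,(0.,.012),[.459,.375,.08]))
# pegs
print([proj(fr[c],place([.5195,.1025,-.037],[(.009,.076),(-.006,.064)],.028)) for c in fr])
E
```

```text
['top'] tray (array([ 0.52087034,  0.10381513, -0.03190482]), np.float64(0.38029916699718636))
plate (array([ 0.52974514,  0.16713967, -0.78207148]), np.float64(0.24728370608385292))
['side'] tray (array([ 0.52416367,  0.1163181 , -0.02530032]), np.float64(1.278392710590716))
plate (array([ 0.53988241,  0.16963932, -0.88395905]), np.float64(0.6308079208901916))
['top', 'side'] tray (array([ 0.52221817,  0.10408212, -0.02943452]), np.float64(1.2607711585505064))
plate (array([ 0.53226776,  0.16803551, -0.8047984 ]), np.float64(0.8802439679649728))
271 (array([0.46149918, 0.36718721, 0.09004754]), np.float64(0.29165482672388465))
[array([[255.8389339 , 211.53050247],
       [259.83216828, 217.15821354]]), array([[329.05671334, 180.23730859],
       [323.95748813, 182.26018374]])]
```

```bash
cat >> h.py <<'E'
def plan(wps,start=None):
    """wps: (x,y,z,yaw,maxstep_mm). prints rounded rows, 8 per call; dead-reckons rounding"""
    s=arm.get_state(); p=np.array(s["eef_pos"]);w=s["ee_rot"][2]
    if start is not None: p=np.array(start[:3]);w=start[3]
    rows=[]
    for x,y,z,yaw,step in wps:
        g=np.array([x,y,z]); dy=(yaw-w+np.pi)%(2*np.pi)-np.pi
        n=max(int(np.ceil(max(np.linalg.norm(g-p)/(step/1000),abs(dy)/.15-.001))),1)
        for i in range(n):
            while 1:
                k=n-i
                d=(g-p)/k; dy=(yaw-w+np.pi)%(2*np.pi)-np.pi
                X=np.array([np.cos(w),np.sin(w),0]);Y=np.array([np.sin(w),-np.cos(w),0]);Z=np.array([0,0,-1])
                tr=np.round(np.array([d@X,d@Y,d@Z])/.025,2); tw=round(-dy/k/.15,2)
                if max(abs(tr).max(),abs(tw))<=1 : break
                n+=1
            p=p+.025*(tr[0]*X+tr[1]*Y+tr[2]*Z); w-=.15*tw
            rows.append((tr.tolist(),tw))
    for i in range(0,len(rows),8):
        c=rows[i:i+8]; print("travel",str([r[0] for r in c]).replace(" ","")," twist",[r[1] for r in c])
    print("end",p.round(4),round(w,3))
E
python3 - <<'E'
from h import *
plan([(.46,-.25,.2,-1.9,30),(.4274,.1066,.10,-.782,30)])
E
```

```text
travel [[-0.89,0.72,0.12],[-0.93,0.67,0.12],[-0.97,0.62,0.12],[-1.0,0.56,0.12],[-0.94,0.46,0.11],[-0.97,0.41,0.11],[-0.99,0.36,0.11],[-1.0,0.31,0.11]]  twist [np.float64(-0.38), np.float64(-0.38), np.float64(-0.38), np.float64(-0.38), np.float64(-0.35), np.float64(-0.35), np.float64(-0.35), np.float64(-0.35)]
travel [[-0.91,0.23,0.1],[-0.91,0.18,0.1],[-0.92,0.14,0.1],[-0.93,0.1,0.1],[-0.93,0.06,0.1],[-0.93,0.01,0.1],[-0.94,-0.03,0.1],[-0.96,0.46,0.28]]  twist [np.float64(-0.31), np.float64(-0.31), np.float64(-0.31), np.float64(-0.31), np.float64(-0.31), np.float64(-0.31), np.float64(-0.32), np.float64(-0.54)]
travel [[-0.99,0.38,0.28],[-0.94,0.28,0.26],[-0.96,0.21,0.26],[-0.98,0.13,0.26],[-0.98,0.06,0.26],[-0.98,-0.01,0.26],[-0.98,-0.09,0.26],[-0.97,-0.16,0.26]]  twist [np.float64(-0.54), np.float64(-0.5), np.float64(-0.5), np.float64(-0.5), np.float64(-0.5), np.float64(-0.5), np.float64(-0.5), np.float64(-0.5)]
travel [[-0.96,-0.23,0.26],[-0.94,-0.3,0.26],[-0.91,-0.37,0.26],[-0.88,-0.44,0.26],[-0.85,-0.51,0.26]]  twist [np.float64(-0.5), np.float64(-0.5), np.float64(-0.5), np.float64(-0.5), np.float64(-0.5)]
end [0.4284 0.0574 0.1131] -0.932
```

Emit:
{"api": "play_rows", "payload": {"travel": [[-0.89, 0.72, 0.12], [-0.93, 0.67, 0.12], [-0.97, 0.62, 0.12], [-1.0, 0.56, 0.12], [-0.94, 0.46, 0.11], [-0.97, 0.41, 0.11], [-0.99, 0.36, 0.11], [-1.0, 0.31, 0.11]], "twist": [-0.38, -0.38, -0.38, -0.38, -0.35, -0.35, -0.35, -0.35], "fingers": 0}}

```text
t: 1.9
eef_pos: [0.359, -0.4332, 0.2226]
ee_rot: [-3.141, 0.0, -2.319]
force: [0.5, -0.2, 0.1]
width: 0.013
gripper_force: 0.0
```

Emit:
{"api": "play_rows", "payload": {"travel": [[-0.91, 0.23, 0.1], [-0.91, 0.18, 0.1], [-0.92, 0.14, 0.1], [-0.93, 0.1, 0.1], [-0.93, 0.06, 0.1], [-0.93, 0.01, 0.1], [-0.94, -0.03, 0.1], [-0.96, 0.46, 0.28]], "twist": [-0.31, -0.31, -0.31, -0.31, -0.31, -0.31, -0.32, -0.54]}}

```text
t: 2.9
eef_pos: [0.4378, -0.2638, 0.1982]
ee_rot: [-3.141, -0.0, -1.911]
force: [-0.1, -0.5, -0.4]
width: 0.0007
gripper_force: 0.0
```

Emit:
{"api": "play_rows", "payload": {"travel": [[-0.99, 0.38, 0.28], [-0.94, 0.28, 0.26], [-0.96, 0.21, 0.26], [-0.98, 0.13, 0.26], [-0.98, 0.06, 0.26], [-0.98, -0.01, 0.26], [-0.98, -0.09, 0.26], [-0.97, -0.16, 0.26]], "twist": [-0.54, -0.5, -0.5, -0.5, -0.5, -0.5, -0.5, -0.5]}}

```text
t: 3.9
eef_pos: [0.4319, -0.065, 0.1457]
ee_rot: [-3.141, -0.0, -1.304]
force: [-0.4, -0.5, 0.5]
width: 0.0004
gripper_force: 0.0
```

Emit:
{"api": "play_rows", "payload": {"travel": [[-0.96, -0.23, 0.26], [-0.94, -0.3, 0.26], [-0.91, -0.37, 0.26], [-0.88, -0.44, 0.26], [-0.85, -0.51, 0.26]], "twist": [-0.5, -0.5, -0.5, -0.5, -0.5]}}

```text
t: 4.53
eef_pos: [0.4286, 0.0583, 0.1132]
ee_rot: [-3.141, -0.0, -0.929]
force: [0.3, -0.1, 0.5]
width: 0.0
gripper_force: 0.0
```

```bash
python3 - <<'E'
s=open("h.py").read()
a=s.index("        for i in range(n):"); b=s.index("    for i in range(0,len(rows),8)")
s=s[:a]+'''        k=n
        while k>0:
            d=(g-p)/k; dy=(yaw-w+np.pi)%(2*np.pi)-np.pi
            X=np.array([np.cos(w),np.sin(w),0]);Y=np.array([np.sin(w),-np.cos(w),0]);Z=np.array([0,0,-1])
            tr=np.round(np.array([d@X,d@Y,d@Z])/.025,2); tw=float(np.round(-dy/k/.15,2))
            if max(abs(tr).max(),abs(tw))>1: k+=1; continue
            p=p+.025*(tr[0]*X+tr[1]*Y+tr[2]*Z); w-=.15*tw; k-=1
            rows.append((tr.tolist(),tw))
'''+s[b:]
s+='''
TR=np.array([.5209,.1038,-.032])
def t2w(q): return rot(TR[2])@np.array(q)+TR[:2]
def finger(phi,c=.115,back=.0095):
    """world finger centre pushing edge x=0 at plate y=-c, plate at phi (tray frame) against the pegs"""
    nx=np.array([np.cos(phi),np.sin(phi)]);ny=np.array([-nx[1],nx[0]])
    o=nx*(nx@[-.006,.064]+.004)+ny*(ny@[.009,.076]-.004)
    return t2w(o-nx*back-ny*c)
'''
open("h.py","w").write(s)
E
python3 - <<'E'
from h import *
a=-.75; q=finger(a,.115,.03)
w=[(*q,.10,a-.032,30),(*q,.0335,a-.032,25)]
w+=[(*finger(x),.0335,x-.032,8) for x in np.arange(-.75,-.34,.05)]
plan(w)
E
```

```text
travel [[-0.92,-0.67,0.26],[-0.87,-0.74,0.27],[0.0,-0.0,0.89],[0.0,-0.0,0.88],[0.0,-0.0,0.89],[0.27,-0.0,-0.0],[0.28,-0.0,-0.0],[0.27,-0.0,-0.0]]  twist [-0.49, -0.49, -0.0, -0.0, -0.0, -0.0, -0.0, -0.0]
travel [[0.2,0.01,-0.0],[0.21,0.01,-0.0],[0.2,0.02,-0.0],[0.2,0.02,-0.0],[0.2,0.02,-0.0],[0.21,0.02,-0.0],[0.2,0.02,-0.0],[0.2,0.03,-0.0]]  twist [-0.33, -0.34, -0.33, -0.33, -0.34, -0.33, -0.33, -0.34]
end [0.4735 0.0748 0.0334] -0.382
```

Emit:
{"api": "play_rows", "payload": {"travel": [[-0.92, -0.67, 0.26], [-0.87, -0.74, 0.27], [0, 0, 0.89], [0, 0, 0.88], [0, 0, 0.89], [0, 0, 0]], "twist": [-0.49, -0.49, 0, 0, 0, 0]}}

```text
t: 5.28
eef_pos: [0.4278, 0.1143, 0.0326]
ee_rot: [3.14, -0.0, -0.784]
force: [-0.3, 0.5, 1.3]
width: 0.0004
gripper_force: 0.0
```

Emit:
{"api": "play_rows", "payload": {"travel": [[0.27, 0, 0], [0.28, 0, 0], [0.27, 0, 0], [0.2, 0.01, 0], [0.21, 0.01, 0], [0.2, 0.02, 0]], "twist": [0, 0, 0, -0.33, -0.34, -0.33]}}

```text
t: 6.02
eef_pos: [0.453, 0.0882, 0.0334]
ee_rot: [3.141, 0.0, -0.634]
force: [-2.1, 0.4, 0.9]
width: 0.0008
gripper_force: 0.8
```

Emit:
{"api": "play_rows", "payload": {"travel": [[0.2, 0.02, 0], [0.2, 0.02, 0], [0.21, 0.02, 0], [0.2, 0.02, 0], [0.2, 0.03, 0]], "twist": [-0.33, -0.34, -0.33, -0.33, -0.34]}}

```text
t: 6.65
eef_pos: [0.4731, 0.0729, 0.0334]
ee_rot: [3.141, 0.001, -0.383]
force: [-1.5, 0.6, 1.1]
width: 0.0003
gripper_force: 0.9
```

```bash
python3 - <<'E'
from h import *
f=imaging.grab_frame("top")
cv2.imwrite("pics/t1.png",cv2.resize(f["pixels"][165:270,235:335,::-1],(570,598),interpolation=cv2.INTER_CUBIC))
print(arm.get_state()["eef_pos"])
E
```

```text
[0.47372532 0.07296868 0.03344152]
```

View pics/t1.png

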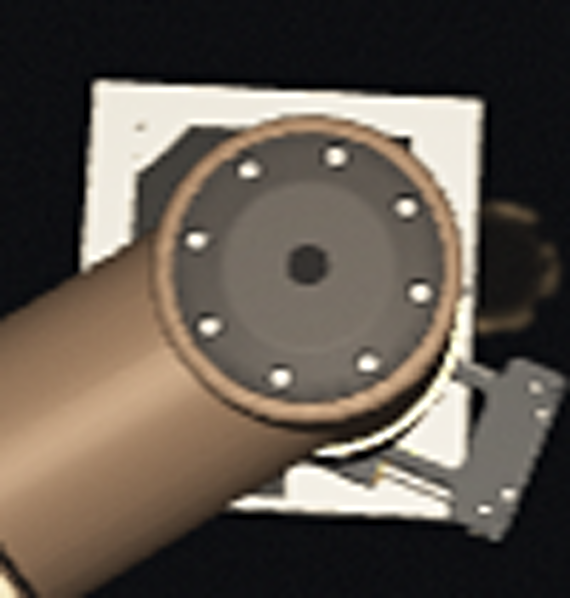

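The wrist hides the plate in the top view. The ~2 N reaction suggests contact, so I'll push on and check with the side camera.

```bash
python3 - <<'E'
from h import *
plan([(*finger(x),.0335,x-.032,8) for x in np.arange(-.30,.01,.05)])
f=imaging.grab_frame("side")
cv2.imwrite("pics/s1.png",cv2.resize(f["pixels"][160:240,270:380,::-1],(800,582),interpolation=cv2.INTER_CUBIC))
E
```

```text
travel [[0.17,-0.04,-0.0],[0.21,0.03,-0.0],[0.21,0.03,-0.0],[0.21,0.03,-0.0],[0.21,0.03,-0.0],[0.21,0.04,-0.0],[0.22,0.03,-0.0]]  twist [-0.33, -0.33, -0.33, -0.34, -0.33, -0.33, -0.34]
end [0.5081 0.0612 0.0334] -0.031
```

View pics/s1.png

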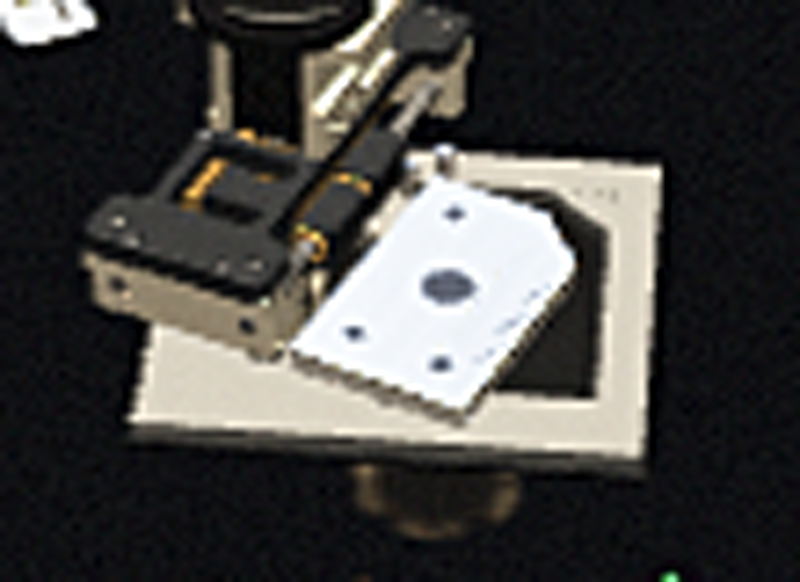

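The plate has turned roughly halfway. Its corner sits at the pegs, around (435,170) in the crop, and the finger is on the near edge. Continuing.

Emit:
{"api": "play_rows", "payload": {"travel": [[0.17, -0.04, 0], [0.21, 0.03, 0], [0.21, 0.03, 0], [0.21, 0.03, 0], [0.21, 0.03, 0], [0.1, 0.02, 0]], "twist": [-0.33, -0.33, -0.33, -0.34, -0.33, -0.17]}}

```text
t: 7.5
eef_pos: [0.4997, 0.0637, 0.0333]
ee_rot: [-3.142, 0.0, -0.11]
force: [-1.0, -0.5, -0.1]
width: 0.0007
gripper_force: 0.3
```

```bash
python3 - <<'E'
from h import *
f=imaging.grab_frame("side")
cv2.imwrite("pics/s2.png",cv2.resize(f["pixels"][160:240,270:380,::-1],(800,582),interpolation=cv2.INTER_CUBIC))
plan([(*finger(x),.0335,x-.032,6) for x in (-.03,0,0.01)])
E
```

```text
travel [[0.2,0.05,-0.01],[0.13,0.02,0.0],[0.05,0.01,0.0]]  twist [-0.31, -0.2, -0.07]
end [0.5092 0.061  0.0336] -0.022
```

View pics/s2.png

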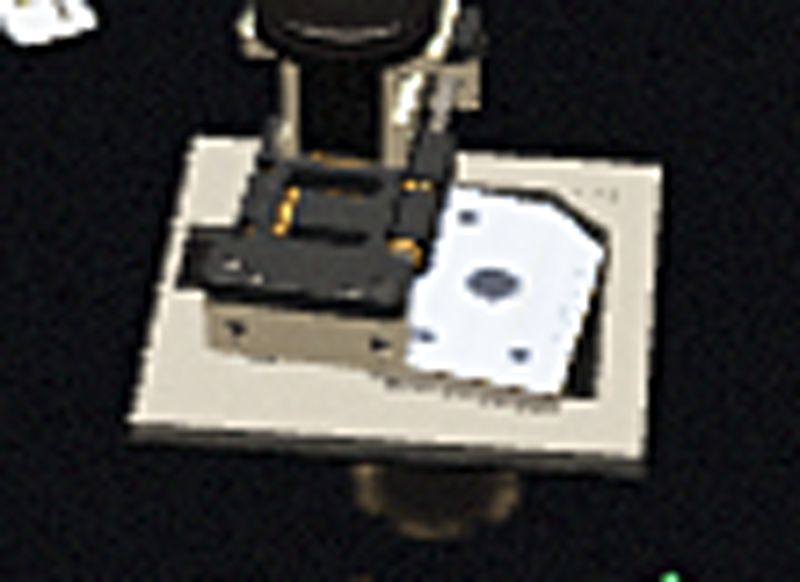

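Almost home: a narrow far wedge of pocket still shows near (590,350). Finishing the push with a little extra.

Emit:
{"api": "play_rows", "payload": {"travel": [[0.1, 0.02, 0], [0.1, 0.03, 0], [0.07, 0.01, 0], [0.07, 0.01, 0], [0.05, 0, 0], [0.05, 0, 0], [0, 0, 0]], "twist": [-0.16, -0.15, -0.1, -0.1, -0.07, 0, 0]}}

```text
t: 8.43
eef_pos: [0.5101, 0.0612, 0.0332]
ee_rot: [3.141, 0.001, -0.023]
force: [-2.0, -1.7, -0.1]
width: 0.0003
gripper_force: 1.1
```

Emit:
{"api": "play_rows", "payload": {"travel": [[-0.4, 0, 0], [-0.8, 0, -0.4], [-0.4, 0.0, -1], [0, -1, -1], [0, -1, -1], [0, -1, -1], [0, -1, -1], [0, -1, -0.5]], "twist": [0, 0, 0, 0, 0, 0, 0, 0]}}

```text
t: 9.43
eef_pos: [0.4737, 0.189, 0.1828]
ee_rot: [-3.139, -0.003, -0.022]
force: [-0.5, 0.2, -0.4]
width: 0.0003
gripper_force: 0.0
```

Emit:
{"api": "play_rows", "payload": {"travel": [[0, -1, 0], [0, -1, 0], [0, -1, 0], [0, -1, 0], [0, -1, 0]], "twist": [0, 0, 0, 0, 0]}}

```text
t: 10.05
eef_pos: [0.4761, 0.314, 0.1804]
ee_rot: [3.141, 0.0, -0.023]
force: [0.4, 0.1, 0.7]
width: 0.0005
gripper_force: 0.0
```

```bash
python3 - <<'E'
from h import *
f=imaging.grab_frame("top");g=imaging.grab_frame("side")
a=cv2.resize(f["pixels"][165:265,235:335,::-1],(400,400),interpolation=cv2.INTER_CUBIC)
b=cv2.resize(g["pixels"][165:235,280:370,::-1],(514,400),interpolation=cv2.INTER_CUBIC)[:,:390]
cv2.imwrite("pics/b1.png",np.hstack([a,b]))
for zs in((.004,.016),(.012,.024)): print(fitplate({"top":f},[*t2w((0,.07)),-.032],zs), "want",t2w((0,.07)))
E
```

```text
(array([ 0.5274908 ,  0.163555  , -0.05390088]), np.float64(0.3727924476988716)) want [0.52313962 0.17376416]
(array([ 0.52571188,  0.16313726, -0.05003024]), np.float64(0.2952144847691102)) want [0.52313962 0.17376416]
```

View pics/b1.png

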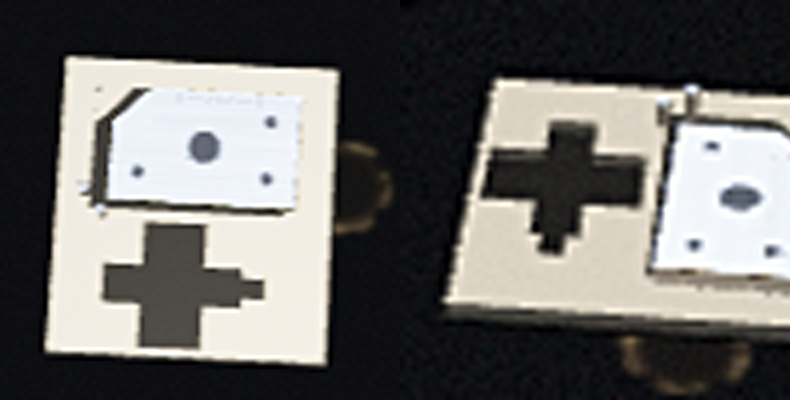

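The plate is on the right-hand deck, about 10 mm too far right (origin near tray (3, 60) mm, −0.02 rad), with a gap at the pegs on its left. I'll push its right edge towards +y.

```bash
python3 - <<'E'
from h import *
q=lambda x,y,z,s,yaw=-1.603:(*t2w((x,y)),z,yaw,s)
plan([q(.048,-.105,.12,30),q(.048,-.105,.0335,24),q(.048,-.082,.0335,8)])
plan([q(.048,-.068,.0335,3),q(.048,-.066,.0335,1)],start=q(.048,-.082,.0335,0)[:4])
E
```

```text
travel [[0.29,0.97,0.19],[0.41,0.93,0.19],[0.52,0.87,0.18],[0.62,0.8,0.19],[0.72,0.72,0.18],[0.8,0.63,0.19],[0.87,0.53,0.18],[0.92,0.42,0.19]]  twist [0.81, 0.81, 0.81, 0.81, 0.81, 0.81, 0.81, 0.81]
travel [[0.97,0.3,0.18],[1.0,0.19,0.19],[0.76,0.05,0.14],[0.76,-0.02,0.14],[0.76,-0.1,0.14],[0.74,-0.16,0.13],[0.0,-0.0,0.87],[0.0,-0.0,0.86]]  twist [0.81, 0.81, 0.61, 0.61, 0.61, 0.62, -0.0, -0.0]
travel [[0.0,-0.0,0.87],[0.0,-0.0,0.86],[-0.31,-0.0,0.0],[-0.3,-0.0,0.0],[-0.31,-0.0,0.0]]  twist [-0.0, -0.0, -0.0, -0.0, -0.0]
end [0.5662 0.0204 0.0336] -1.604
travel [[-0.11,0.0,0.0],[-0.11,0.0,0.0],[-0.11,0.0,0.0],[-0.11,0.0,0.0],[-0.12,0.0,0.0],[-0.03,0.0,0.0],[-0.02,0.0,0.0],[-0.03,0.0,0.0]]  twist [-0.0, -0.0, -0.0, -0.0, -0.0, -0.0, -0.0, -0.0]
end [0.5668 0.0363 0.0335] -1.603
```

Emit:
{"api": "play_rows", "payload": {"travel": [[0.29, 0.97, 0.19], [0.41, 0.93, 0.19], [0.52, 0.87, 0.18], [0.62, 0.8, 0.19], [0.72, 0.72, 0.18], [0.8, 0.63, 0.19], [0.87, 0.53, 0.18], [0.92, 0.42, 0.19]], "twist": [0.81, 0.81, 0.81, 0.81, 0.81, 0.81, 0.81, 0.81]}}

```text
t: 11.15
eef_pos: [0.5309, 0.116, 0.1434]
ee_rot: [3.141, 0.0, -0.999]
force: [-0.7, -0.6, 0.1]
width: 0.0004
gripper_force: 0.0
```

Emit:
{"api": "play_rows", "payload": {"travel": [[0.97, 0.3, 0.18], [1.0, 0.19, 0.19], [0.76, 0.05, 0.14], [0.76, -0.02, 0.14], [0.76, -0.1, 0.14], [0.74, -0.16, 0.13], [0, 0, 0.87], [0, 0, 0.86]], "twist": [0.81, 0.81, 0.61, 0.61, 0.61, 0.62, 0, 0]}}

```text
t: 12.15
eef_pos: [0.5649, -0.0058, 0.0768]
ee_rot: [-3.141, 0.0, -1.606]
force: [-0.6, -0.1, -0.0]
width: 0.0002
gripper_force: 0.0
```

Emit:
{"api": "play_rows", "payload": {"travel": [[0, 0, 0.87], [0, 0, 0.86], [-0.31, 0, 0], [-0.3, 0, 0], [-0.31, 0, 0]], "twist": [0, 0, 0, 0, 0]}}

```text
t: 12.78
eef_pos: [0.5662, 0.0184, 0.0351]
ee_rot: [-3.14, 0.001, -1.605]
force: [0.4, 0.1, -0.2]
width: 0.0008
gripper_force: 0.0
```

Emit:
{"api": "play_rows", "payload": {"travel": [[-0.11, 0, 0], [-0.11, 0, 0], [-0.11, 0, 0], [-0.11, 0, 0], [-0.12, 0, 0], [-0.03, 0, 0], [0, 0, 0]], "twist": [0, 0, 0, 0, 0, 0, 0]}}

```text
t: 13.65
eef_pos: [0.5659, 0.0323, 0.0339]
ee_rot: [3.141, 0.0, -1.605]
force: [-0.4, -0.1, 0.7]
width: 0.0004
gripper_force: 0.1
```

```bash
python3 - <<'E'
from h import *
g=imaging.grab_frame("side");s=arm.get_state();print(s["eef_pos"],s["force"])
cv2.imwrite("pics/s3.png",cv2.resize(g["pixels"][160:240,270:380,::-1],(800,582),interpolation=cv2.INTER_CUBIC))
E
```

```text
[0.5659224  0.03229646 0.03391524] [-0.80404966  0.04459562 -0.68756554]
```

View pics/s3.png

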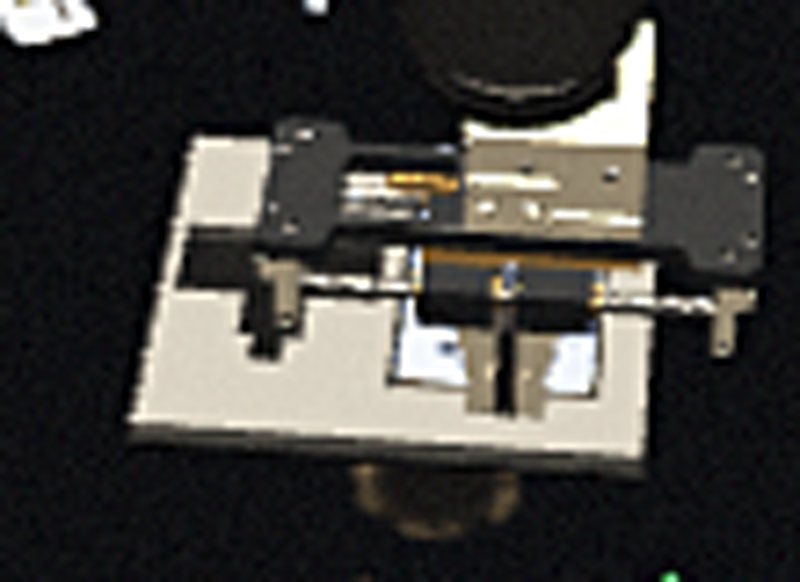

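The plate's side walls are no longer visible, so it seems to have dropped in. Backing off towards the dispenser will let me verify it from above.

```bash
python3 - <<'E'
from h import *
s=arm.get_state()["eef_pos"]
plan([(s[0],s[1]-.012,.05,-1.603,20),(.50,.20,.15,-1.53,34),(.4609,.3742,.12,-1.481,34)])
E
```

```text
travel [[0.24,-0.01,-0.32],[0.24,-0.01,-0.32],[-0.89,0.36,-0.5],[-0.89,0.35,-0.5],[-0.89,0.34,-0.5],[-0.9,0.33,-0.5],[-0.9,0.33,-0.5],[-0.9,0.32,-0.5]]  twist [-0.01, -0.01, -0.06, -0.06, -0.06, -0.06, -0.06, -0.06]
travel [[-0.91,0.31,-0.5],[-0.91,0.3,-0.5],[-1.0,0.18,0.17],[-0.86,0.15,0.15],[-0.86,0.15,0.15],[-0.86,0.14,0.15],[-0.87,0.13,0.14],[-0.87,0.13,0.15]]  twist [-0.06, -0.06, -0.05, -0.04, -0.04, -0.04, -0.04, -0.04]
travel [[-0.86,0.13,0.14],[-0.87,0.12,0.15]]  twist [-0.04, -0.04]
end [0.4608 0.3742 0.1199] -1.481
```

Emit:
{"api": "play_rows", "payload": {"travel": [[0.24, 0, -0.32], [0.24, 0, -0.32], [-0.89, 0.36, -0.5], [-0.89, 0.35, -0.5], [-0.89, 0.34, -0.5], [-0.9, 0.33, -0.5], [-0.9, 0.33, -0.5], [-0.9, 0.32, -0.5]], "twist": [0, 0, -0.06, -0.06, -0.06, -0.06, -0.06, -0.06]}}

```text
t: 14.7
eef_pos: [0.5163, 0.1554, 0.1263]
ee_rot: [-3.141, 0.001, -1.551]
force: [-0.4, -0.6, 0.2]
width: 0.0002
gripper_force: 0.0
```

Emit:
{"api": "play_rows", "payload": {"travel": [[-0.91, 0.31, -0.5], [-0.91, 0.3, -0.5], [-1.0, 0.18, 0.17], [-0.86, 0.15, 0.15], [-0.86, 0.15, 0.15], [-0.86, 0.14, 0.15], [-0.87, 0.13, 0.14], [-0.87, 0.13, 0.15]], "twist": [-0.06, -0.06, -0.05, -0.04, -0.04, -0.04, -0.04, -0.04], "fingers": 0.6}}

```text
t: 15.7
eef_pos: [0.4707, 0.3332, 0.1269]
ee_rot: [3.141, -0.0, -1.495]
force: [-0.4, 0.5, 0.4]
width: 0.0524
gripper_force: 0.0
```

Emit:
{"api": "play_rows", "payload": {"travel": [[-0.86, 0.13, 0.14], [-0.87, 0.12, 0.15], [0, 0, 0]], "twist": [-0.04, -0.04, 0]}}

```text
t: 16.08
eef_pos: [0.461, 0.3762, 0.1195]
ee_rot: [3.141, -0.0, -1.482]
force: [0.6, -0.2, -0.6]
width: 0.0529
gripper_force: 0.0
```

```bash
python3 - <<'E'
from h import *
f=imaging.grab_frame("top");g=imaging.grab_frame("side")
a=cv2.resize(f["pixels"][165:265,235:335,::-1],(400,400),interpolation=cv2.INTER_CUBIC)
b=cv2.resize(g["pixels"][120:220,260:360,::-1],(400,400),interpolation=cv2.INTER_CUBIC)
cv2.imwrite("pics/b2.png",np.hstack([a,b]))
p,e=fitplate({"top":f},[*t2w((0,.07)),-.032],(.004,.016)); print(p,e,"tray frame",rot(-TR[2])@(p[:2]-TR[:2]),p[2]-TR[2])
print(hullfit([f],[masks(f,ROI["top"])[0]],TRAY,(0,.012),TR))
s=arm.get_state();print(s["eef_pos"],s["ee_rot"],s["width"])
plan([(.4609,.3742,.022,-1.481,20)])
E
```

```text
[ 0.52425277  0.17221771 -0.03618574] 0.3210241562429249 tray frame [0.00116206 0.06848995] -0.00418573973579027
(array([ 0.52086848,  0.10386517, -0.03121478]), np.float64(0.37989929384072935))
[0.46117864 0.37468569 0.11979279] [ 3.14118643e+00 -4.43924724e-04 -1.48327938e+00] 0.052627535276128
travel [[0.0,0.0,0.78],[0.0,0.0,0.78],[0.01,0.0,0.78],[0.0,0.01,0.79],[0.01,0.0,0.78]]  twist [-0.0, -0.0, -0.01, -0.0, -0.01]
end [0.461  0.3742 0.022 ] -1.48
```

View pics/b2.png

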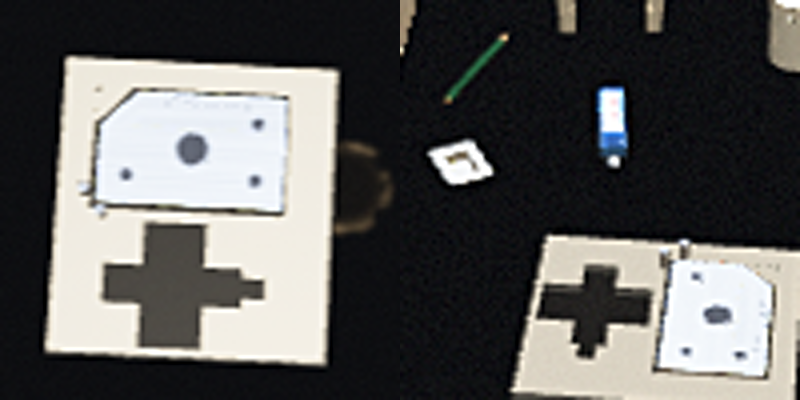

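The plate now lies in its pocket, with even gaps all round and its origin at tray (1.2, 68.5) mm. Next I grip the dispenser.

Emit:
{"api": "play_rows", "payload": {"travel": [[0, 0, 0.78], [0, 0, 0.78], [0, 0, 0.78], [0, 0, 0.79], [0, 0, 0.78], [0, 0, 0]], "twist": [0, 0, 0, 0, 0, 0]}}

```text
t: 16.92
eef_pos: [0.461, 0.3731, 0.0212]
ee_rot: [3.14, -0.002, -1.485]
force: [0.8, -0.1, -0.1]
width: 0.0526
gripper_force: 0.0
```

Emit:
{"api": "play_rows", "payload": {"travel": [[0, 0, 0], [0, 0, 0], [0, 0, 0], [0, 0, 0], [0, 0, 0]], "twist": [0, 0, 0, 0, 0], "fingers": 0, "newtons": 12}}

```text
t: 17.55
eef_pos: [0.4616, 0.3747, 0.0228]
ee_rot: [-3.141, 0.0, -1.484]
force: [-0.5, -0.5, 5.1]
width: 0.022
gripper_force: 12.0
```

Emit:
{"api": "play_rows", "payload": {"travel": [[0, 0, -0.5], [0, 0, -1], [0, 0, -1], [0, 0, -1]], "twist": [0, 0, 0, 0]}}

```text
t: 18.05
eef_pos: [0.4614, 0.3743, 0.1112]
ee_rot: [-3.142, 0.0, -1.484]
force: [0.0, 0.6, -0.2]
width: 0.022
gripper_force: 12.0
```

```bash
python3 - <<'E'
from h import *
s=arm.get_state();print(s["eef_pos"],s["ee_rot"],s["width"])
q=(*t2w((-.0545,.012)),)
plan([(*q,.09,-1.6025,30),(*q,.045,-1.6025,15)])
E
```

```text
[0.4613856  0.37434119 0.11118412] [-3.14154753e+00  9.41686116e-05 -1.48383042e+00] 0.022041317436444705
travel [[0.93,0.06,0.08],[0.93,0.05,0.08],[0.93,0.04,0.08],[0.93,0.03,0.08],[0.94,0.02,0.08],[0.93,0.01,0.07],[0.94,0.0,0.08],[0.93,-0.0,0.07]]  twist [0.07, 0.07, 0.07, 0.07, 0.07, 0.07, 0.07, 0.08]
travel [[0.94,-0.02,0.08],[0.93,-0.02,0.07],[0.94,-0.04,0.08],[-0.0,0.0,0.6],[-0.0,0.0,0.6],[-0.0,0.0,0.6]]  twist [0.07, 0.08, 0.07, 0.0, 0.0, 0.0]
end [0.4668 0.1175 0.0449] -1.602
```

Emit:
{"api": "play_rows", "payload": {"travel": [[0.93, 0.06, 0.08], [0.93, 0.05, 0.08], [0.93, 0.04, 0.08], [0.93, 0.03, 0.08], [0.94, 0.02, 0.08], [0.93, 0.01, 0.07], [0.94, 0, 0.08], [0.93, 0, 0.07]], "twist": [0.07, 0.07, 0.07, 0.07, 0.07, 0.07, 0.07, 0.08]}}

```text
t: 19.05
eef_pos: [0.4656, 0.1863, 0.0942]
ee_rot: [-3.142, -0.0, -1.57]
force: [0.4, -0.4, -0.2]
width: 0.0215
gripper_force: 12.0
```

Emit:
{"api": "play_rows", "payload": {"travel": [[0.94, -0.02, 0.08], [0.93, -0.02, 0.07], [0.94, -0.04, 0.08], [0, 0, 0.6], [0, 0, 0.6], [0, 0, 0.6], [0, 0, 0], [0, 0, 0]], "twist": [0.07, 0.08, 0.07, 0, 0, 0, 0, 0]}}

```text
t: 20.05
eef_pos: [0.4672, 0.1174, 0.044]
ee_rot: [-3.141, 0.0, -1.602]
force: [1.0, -0.7, -1.1]
width: 0.0218
gripper_force: 12.0
```

```bash
python3 - <<'E'
from h import *
s=arm.get_state();print(s["eef_pos"],s["ee_rot"],s["width"])
g=imaging.grab_frame("side")
a=cv2.resize(g["pixels"][150:230,270:370,::-1],(740,592),interpolation=cv2.INTER_CUBIC)
# predicted outline of the held dispenser (bottom & top) and the pocket
for c,col,P in(("b",(0,0,255),place([*t2w((-.0545,.005)),TR[2]],DISP,.034)),("n",(0,255,0),place([*t2w((-.0545,.005)),TR[2]],[(0,-.053)],.030)),("p",(255,0,255),np.c_[[t2w(x) for x in((-.068,.0605),(-.041,.0605),(-.041,-.0365),(-.068,-.0365))],np.full(4,.012)])):
    u=((proj(g,P)-[270,150])*7.4+3.7).astype(int)
    cv2.polylines(a,[u.reshape(-1,1,2)],True,col,1); 
    for k in u: cv2.circle(a,tuple(int(v) for v in k),2,col,-1)
cv2.imwrite("pics/s4.png",a)
plan([(*t2w((-.0545,.012)),.0265,TR[2]-np.pi/2,5)])
E
```

```text
[0.4671651  0.11738082 0.04397872] [-3.14124863e+00  1.02958536e-04 -1.60245280e+00] 0.021751866401631004
travel [[0.0,0.0,0.18],[0.0,0.01,0.18],[0.0,0.0,0.17],[0.0,0.01,0.18]]  twist [0.0, 0.0, 0.0, 0.0]
end [0.4668 0.1176 0.0264] -1.602
```

View pics/s4.png

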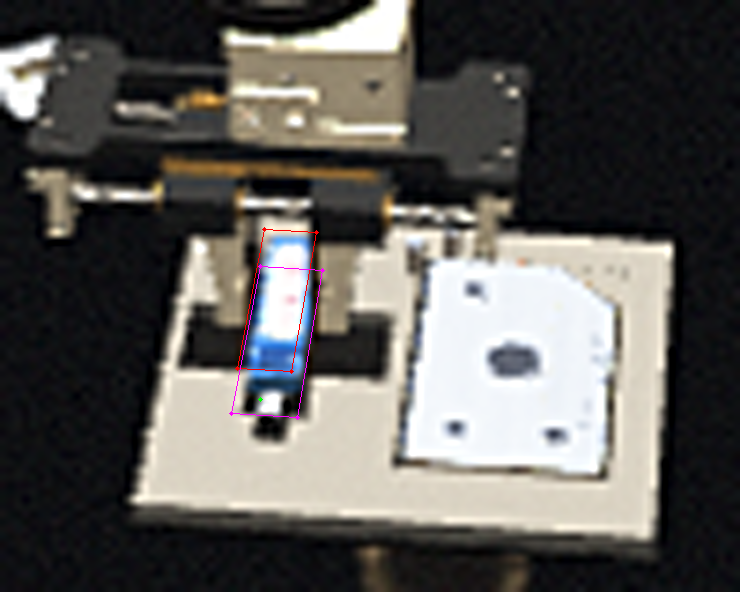

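The held dispenser lines up with its predicted outline along its length (top end about row 232, nose-end bottom about row 388). The nose points to the narrow slot, so I'm lowering it.

Emit:
{"api": "play_rows", "payload": {"travel": [[0, 0, 0.18], [0, 0, 0.18], [0, 0, 0.17], [0, 0.01, 0.09], [0, 0, 0]], "twist": [0, 0, 0, 0, 0]}}

```text
t: 20.72
eef_pos: [0.4665, 0.1175, 0.0278]
ee_rot: [3.141, -0.0, -1.602]
force: [-0.6, 0.4, 0.6]
width: 0.0217
gripper_force: 12.0
```

```bash
python3 - <<'E'
from h import *
s=arm.get_state();print(s["eef_pos"],s["ee_rot"],s["width"],s["force"],s["moment"])
E
```

```text
[0.46649702 0.11749327 0.0278112 ] [ 3.14111735e+00 -3.72360006e-04 -1.60228435e+00] 0.021732412643739662 [-0.55191382  0.42913293  0.55442983] [ 0.02347268  0.06872366 -0.03411712]
```

Emit:
{"api": "play_rows", "payload": {"travel": [[0, 0, 0.04], [0, 0, 0]], "twist": [0, 0]}}

```text
t: 20.98
eef_pos: [0.4667, 0.1176, 0.0271]
ee_rot: [-3.142, 0.0, -1.602]
force: [-0.5, 0.2, -0.2]
width: 0.0216
gripper_force: 12.0
```

Emit:
{"api": "play_rows", "payload": {"travel": [[0, 0, 0], [0, 0, 0], [0, 0, 0], [0, 0, 0]], "twist": [0, 0, 0, 0], "fingers": 0.4}}

```text
t: 21.48
eef_pos: [0.4667, 0.1176, 0.0271]
ee_rot: [-3.142, 0.0, -1.602]
force: [-0.2, -0.8, 0.8]
width: 0.0351
gripper_force: 0.0
```

Emit:
{"api": "play_rows", "payload": {"travel": [[0, 0, -0.3], [0, 0, -0.8], [0, 0, -1], [0, 0, -1], [-0.5, 0, -1], [-1, 0, -1], [-1, 0, 0], [-1, 0, 0]], "twist": [0, 0, 0, 0, 0, 0, 0, 0]}}

```text
t: 22.48
eef_pos: [0.4694, 0.206, 0.1553]
ee_rot: [-3.141, 0.001, -1.603]
force: [0.2, -0.9, -0.0]
width: 0.0354
gripper_force: 0.0
```

Emit:
{"api": "play_rows", "payload": {"travel": [[-1, 0, 0], [-1, 0, 0], [-1, 0, 0], [-1, 0, 0], [-1, 0, 0], [-1, 0, 0], [0, 0, 0], [0, 0, 0]], "twist": [0, 0, 0, 0, 0, 0, 0, 0]}}

```text
t: 23.48
eef_pos: [0.4739, 0.3551, 0.1543]
ee_rot: [3.141, -0.001, -1.602]
force: [0.2, -0.7, -0.5]
width: 0.035
gripper_force: 0.0
```

```bash
python3 - <<'E'
from h import *
f=imaging.grab_frame("top");g=imaging.grab_frame("side")
a=cv2.resize(f["pixels"][165:265,235:335,::-1],(400,400),interpolation=cv2.INTER_CUBIC)
b=cv2.resize(g["pixels"][155:235,280:360,::-1],(400,400),interpolation=cv2.INTER_CUBIC)
cv2.imwrite("pics/b3.png",np.hstack([a,b]))
p,e=fitplate({"top":f},[*t2w((0,.07)),-.032],(.004,.016)); print(p,e,"tray frame",rot(-TR[2])@(p[:2]-TR[:2]),p[2]-TR[2])
E
```

```text
[ 0.52434509  0.17229923 -0.03755881] 0.3134179345350766 tray frame [0.00125172 0.06857439] -0.0055588091349172905
```

View pics/b3.png

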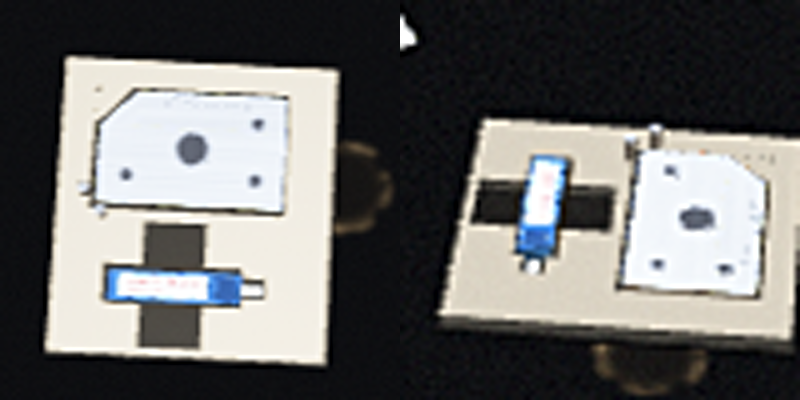

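Both pieces sit in their pockets with even gaps, the nose is in its slot, and nothing else has moved. Handing in.

```bash
python3 -c "
from station import arm
print(arm.job_done())"
```

```text
the job is handed in; nothing more can be done
None
```

The job is handed in at about 23.5 s: the plate is in its pocket, measured within about 2 mm of home, and the far (left-hand) dispenser is in its own pocket with the nose in the narrow slot; the arm touched neither the key, the jar nor the dish, and the verdict was not reported back.

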